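# Lower the bore probe through the carriage of the linear-axis trainer and hold it centred

## Task

Lift the bore probe straight out of its stand and lower its rod down through the hole in the carriage of the linear-axis trainer, without the rod ever touching the carriage or the wall of the hole, until the probe's sprung foot rests on the carriage top and is pushed in about half way. Finish still holding the probe there, upright, still and with the rod centred in the hole: do not let go. Leave the loose tools and parts on the bench where they are.

Things in the scene. Friction and masses are not known exactly. Their poses are not given: they have to be found in the camera images.
- probe: bore probe standing upright in its stand, 0.35 kg. Origin: centre of the underside of its aluminium flange (disc 58 mm across, 8 mm thick); z up along the probe. Above the flange a black handle, 36 mm along x, 24 mm along y, 60 mm tall (8 to 68 mm above the origin, then a 4 mm cap), to be gripped from above across the 24 mm. Sprung foot and rod below, on the same axis
- probe_rod: the bare steel rod of the probe, 8 mm in diameter, rigid with the handle; same origin and axes as the probe, reaching from there 95 mm down. This is the part that may not touch the carriage or trainer
- rod_tip (a point): centre of the rod's lower end, 95 mm below the probe's origin on its axis
- foot (a joint): travel of the probe's sprung foot in m: 0 when fully out, growing to 0.018 when fully pushed in (up towards the flange). The spring pushes back with about 0.6 N at 0, 1.6 N half way and 2.6 N at 0.018, less than the probe's weight: a probe let go sinks until the foot is fully in
- foot_face (a point): centre of the underside of the foot, a brass disc 36 mm across and 6 mm thick around the rod; 30 mm below the probe's origin when fully out, 21 mm when half way in
- guide: linear-axis trainer, fixed, 300 mm along x by 110 mm; end plates 95 mm high, black motor at the +x end 100 mm high. Origin: on the bench under the hole. Its carriage is an aluminium block 84 x 92 mm (x, y), 75 to 110 mm above the bench, with one upright round through hole 22 mm in diameter at its centre; below it is free space down to the base plate, 12 mm above the bench
- guide_mouth (a point): centre of the upper mouth of the hole, on the carriage's top face 110 mm above the bench
- stand: the probe stand, fixed to the bench: base, two side panels, and a grey top plate 80 by 90 mm with a 46 mm round hole. The flange rests on the top plate; the foot and rod hang freely through the hole, with about 3 to 5 mm of room around the foot, so draw the probe straight up
- stand_top (a point): centre of the hole in the stand's top plate, at the plate's top face 125 mm above the bench
- screwdriver: loose screwdriver lying on the bench between trainer and stand; leave alone
- bearing: loose steel ball bearing ring, 36 mm across, 12 mm high, lying on the bench; leave alone
- coupling: loose aluminium shaft coupling, 24 mm in diameter, 34 mm tall, standing on the bench; leave alone
- multimeter: loose grey hand multimeter, 150 by 76 by 32 mm, lying on the bench on the left; leave alone
- parts_tray: loose empty grey parts tray, 130 by 90 by 35 mm, on the bench on the right; leave alone
- caliper: loose sliding caliper, 150 mm long, lying flat near the far edge; leave alone
Things that resemble listed ones, but are neither listed nor needed, are in the scene too. What is shaped like the probe but pink is not meant.

How it is judged:
By the outcome, as a careful person would: the job done as asked, in the order asked, and still so for the second after the job is handed in, while the arm keeps its last pose, push and grip.
It also fails if it takes over 51 s, if anything falls off the work surface, if the arm or the gripper's body presses on something with over 40 N, if the wrist force passes 120 N, or if a joint passes its speed limit or range.

## Robot

A 6-joint arm with a two-finger parallel gripper is mounted at the origin on the work surface. World frame = base frame: x ahead of the robot, y to its left, z up, the work surface at z = 0. Lengths are in mm, angles in rad, forces in N, time in s.
With the tool pointing down it reaches from about 250 to 725 mm from the base axis. Payload 9.7 kg.
Tool frame: the origin (TCP) lies on the mounting face of the last link; the fingertips stand 173 mm ahead of it and the grasp point (between the pads) lies 155 mm ahead of it; z points along the fingers, x is the direction in which the jaws open and shut, and the axes are right-handed (so a half turn about z gives the same grasp; the last joint's range is limited). The gripper opens to 85 mm and grips with 20 to 120 N. Pads are 22 mm wide; open, the fingers measure 114 mm over their backs; the gripper's body (76 mm by 85 mm) begins 54 mm behind the grasp point. The pads swing forward as they close: fully open they stand 13 mm farther back than shut.
Start: joints at [1.321, 0.087, 0.176, 1.66, 0, 1.571], TCP at [135.963, 532.927, 404.684] pointing down, gripper open.
Joint ranges: [-3.13, 3.13], [-0.85, 1.81], [-1.15, 1.24], [-2.2, 2.28], [-1.44, 1.52], [-3.14, 3.14]. Speed limits (rad/s): [2.22, 2.22, 2.57, 3.14, 3.14, 3.14].

## Interface

Orientations are given as a unit quaternion [w, x, y, z].
In Python, from bench import monitor, imaging, order gives the robot as it stands.
- The arm moves only by the shell command python3 -m creep 'ROWS' [FORCE]. ROWS is JSON, a list of rows, each a list of 5 numbers: the shift along the tool's x, y, z normalised to -1 to 1, where 1 is 0.5 m, then the turn about the tool's z normalised to -1 to 1, where 1 is 90 degrees, then the opening, from 0 (shut) to 1 (fully open). A call has 1 to 20 rows; each row shifts and turns the pose as measured when the row begins, along the tool's axes as they then stand; what a row does not reach is not made up. A row lasts 1/12 s, in which the tool goes at most 41.7 mm and 7.16 degrees, less where a joint would pass 70% of its speed; a pose out of reach is approached as far as the arm can. A call with a number of a shift or a turn outside -1 to 1 is refused whole. A call with a gripper value outside its range is refused whole. The fingers move at their own pace and stop on an object; FORCE is the grip in N (left out, the last holds). Time passes only in rows, so rows that do not move let the fingers close. It gives the time, the measured TCP pose, the force and the opening at its end, in the units of the state.
- monitor.state(): the state, without advancing time (a new reading comes with each control period).
- imaging.snapshot(name): name is "scene" or "top" or "wrist"; returns the picture (480x640x3 uint8, red, green, blue); there is no depth.
- imaging.calibration(name): a dict with "fx", "fy", "cx", "cy" (pixels), "world_from_camera" (4x4, takes a point from camera to world coordinates); the wrist camera has in their place "hand_eye" (4x4, takes a point from camera to tool coordinates, whose origin is the TCP and whose axes are the tool frame's). Camera axes: x right, y down, z forward; pixel columns grow to the right and rows downward; lengths in mm; the calibration is good to about 2 mm. A picture is of the moment at which its call begins: read the wrist's pose just before it. calibration takes no time and is no camera call.
- order.close_job(): hands the job in, once; it reports no verdict.
The state is a dict: "time_s": time; "q": joint angles; "joint_vel": joint speeds; "effort": joint torques, N m; "ee_pos": TCP position; "tcp_rot": TCP orientation; "contact_force": force on the tool from outside, world axes, zero at the start; "moment": the same for the moment, N m; "finger_gap": opening from 0.0 (shut) to 1.0 (fully open).
Only numpy, scipy, OpenCV 4.12 (cv2) and the standard library are available. Lean on these libraries where they do the work, as an engineer would, in place of code of your own. Each camera call takes 0.05 s, during which the arm holds its last target.

## Working session

There is one attempt and no reset: what is moved stays moved. The work goes in short steps, Python scripts to look and compute and a shell command to move; the robot and the scene stay as the last step left them, time stands still between calls to the robot, and variables do not carry over. Pictures are saved under pics/ and viewed, and the job is handed in when it is done.

```bash
ls; mkdir -p pics
python3 - <<'E'
from bench import monitor, imaging
import cv2
s=monitor.state(); print(s)
for n in("scene","top","wrist"):
    im=imaging.snapshot(n); cv2.imwrite(f"pics/{n}0.png",im[:,:,::-1])
    print(n,imaging.calibration(n))
E
```

```text
pics
{'time_s': 0.0, 'q': array([1.32101010e+00, 8.74817962e-02, 1.75090266e-01, 1.65977811e+00,
       1.64250321e-05, 1.57076674e+00]), 'joint_vel': array([-0.00064636,  0.00017888,  0.00024146,  0.00056825,  0.00078183,
       -0.000892  ]), 'effort': array([-4.82177984e-04, -5.20396614e+01,  4.64801967e+01,  1.65039708e-02,
        4.77179674e-05, -4.76145843e-06]), 'ee_pos': array([135.95759386, 532.9357265 , 403.94844508]), 'tcp_rot': array([ 4.14782717e-04,  7.89673219e-01,  6.13527290e-01, -5.47287189e-04]), 'contact_force': array([ 0.60014065, -0.98239725,  0.64071047]), 'moment': array([0.0019902 , 0.03567931, 0.04768804]), 'finger_gap': 1.000461398096778}
scene {'fx': 499.60794051962114, 'fy': 499.60794051962114, 'cx': 320.4503676245352, 'cy': 237.9699066037537, 'world_from_camera': array([[-7.18566871e-01,  5.85567139e-01, -3.75196986e-01,
         1.06673524e+03],
       [ 6.95355379e-01,  5.95673553e-01, -4.02062079e-01,
         4.35522499e+02],
       [-1.19394193e-02, -5.49803732e-01, -8.35208541e-01,
         1.05926260e+03],
       [ 0.00000000e+00,  0.00000000e+00
[... 279 characters left out ...]
e-01, -2.17618260e-02, -2.30581158e-04,
        -1.92225733e+01],
       [ 3.40331282e-03, -1.45869804e-01, -9.89297942e-01,
         1.17354573e+03],
       [ 0.00000000e+00,  0.00000000e+00,  0.00000000e+00,
         1.00000000e+00]])}
wrist {'fx': 356.37342127976984, 'fy': 356.37342127976984, 'cx': 323.081014886526, 'cy': 243.95168273507124, 'hand_eye': array([[ 9.99998134e-01, -4.76894311e-05,  1.93139586e-03,
         1.63606314e-01],
       [-4.74114710e-04,  9.63068223e-01,  2.69257076e-01,
        -6.92203770e+01],
       [-1.87290669e-03, -2.69257489e-01,  9.63066403e-01,
         3.15179016e+01],
       [ 0.00000000e+00,  0.00000000e+00,  0.00000000e+00,
         1.00000000e+00]])}
```

View pics/scene0.png

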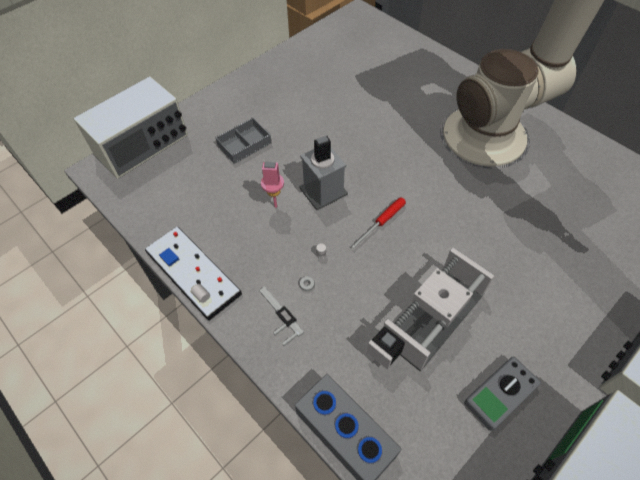

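View pics/top0.png

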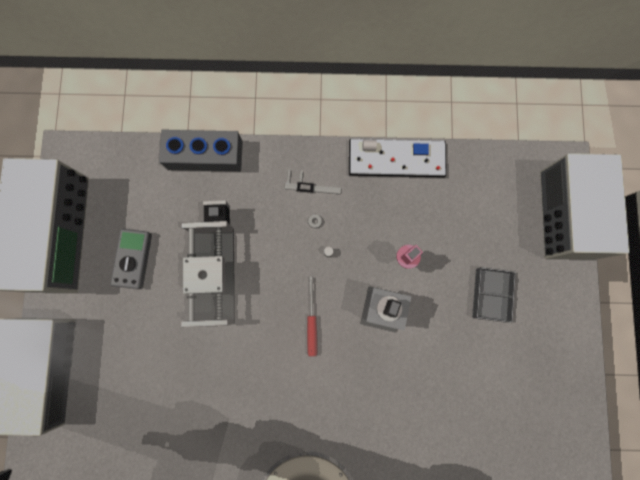

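View pics/wrist0.png

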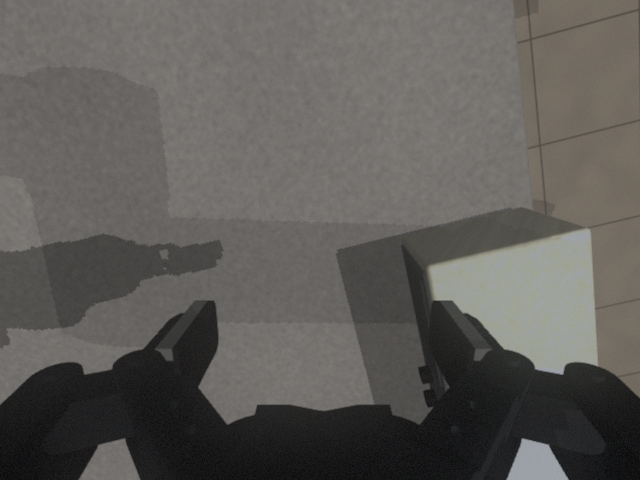

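Run:
```python
import cv2,numpy as np
t=cv2.imread("pics/top0.png");s=cv2.imread("pics/scene0.png")
def crop(im,x,y,w,h,k): return cv2.resize(im[y:y+h,x:x+w],None,fx=k,fy=k,interpolation=cv2.INTER_CUBIC)
cv2.imwrite("pics/c_top.png",np.hstack([crop(t,355,275,60,60,6),crop(t,173,245,60,60,6)]))
cv2.imwrite("pics/c_scene.png",np.hstack([crop(s,290,125,65,85,6),crop(s,410,255,65,85,6)]))
```

```text
(no output)
```

View pics/c_top.png

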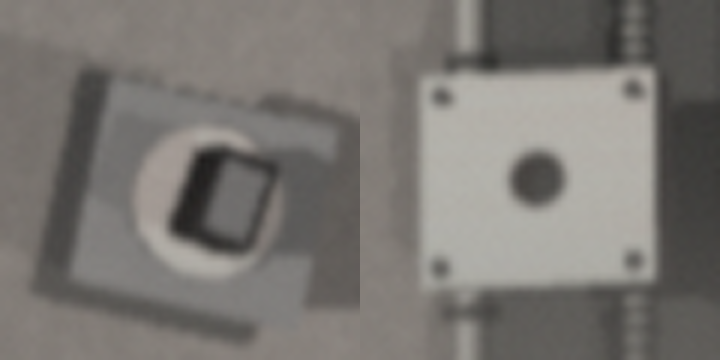

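View pics/c_scene.png

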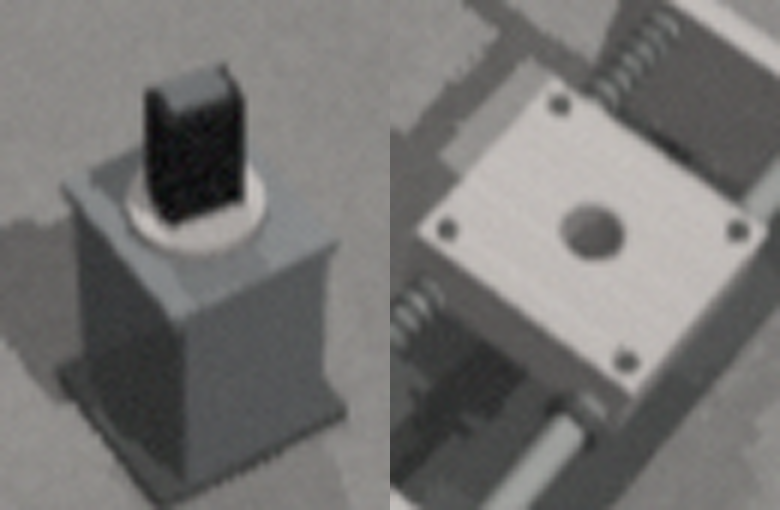

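```bash
cat > h.py <<'E'
import numpy as np
from bench import monitor, imaging
from scipy.spatial.transform import Rotation as R
def tool():
    s=monitor.state(); w,x,y,z=s['tcp_rot']; T=np.eye(4); T[:3,:3]=R.from_quat([x,y,z,w]).as_matrix(); T[:3,3]=s['ee_pos']; return T
def wfc(n,T=None):
    c=imaging.calibration(n)
    return c,(c['world_from_camera'] if n!='wrist' else T@c['hand_eye'])
def ray(n,u,v,z,T=None):
    c,M=wfc(n,T); d=M[:3,:3]@[(u-c['cx'])/c['fx'],(v-c['cy'])/c['fy'],1]; o=M[:3,3]
    return o+d*(z-o[2])/d[2]
def proj(n,p,T=None):
    c,M=wfc(n,T); q=np.linalg.inv(M)@np.append(p,1); return q[0]/q[2]*c['fx']+c['cx'],q[1]/q[2]*c['fy']+c['cy']
def go(p,T):  # world target -> tool-axis shift, normalised units (0.5 m)
    return T[:3,:3].T@(np.array(p)-T[:3,3])/500
def yaw(T): return np.degrees(np.arctan2(T[1,0],T[0,0]))
E
python3 - <<'E'
from h import *
np.set_printoptions(precision=3,suppress=True)
f=lambda o,c:o+(c+.5)/6-.5
print("flange top",ray('top',f(355,208),f(275,203),133))
for a in [(220,150),(278,158),(250,250),(205,238)]: print("cap",ray('top',f(355,a[0]),f(275,a[1]),197))
print("hole top",ray('top',f(173,177),f(245,179),110))
print("flange scene",ray('scene',f(290,196),f(125,204),133))
print("hole scene",ray('scene',f(410,203),f(255,231),110))
T=tool();print(T,yaw(T))
E
```

```text
flange top [ 479.922 -180.641  133.   ]
cap [ 498.448 -175.053  197.   ]
cap [ 496.038 -195.942  197.   ]
cap [ 463.099 -185.752  197.   ]
cap [ 467.002 -169.626  197.   ]
hole top [550.329 259.417 110.   ]
flange scene [ 483.61  -176.556  133.   ]
hole scene [551.907 261.04  110.   ]
[[  0.247   0.969  -0.    135.961]
 [  0.969  -0.247  -0.001 532.926]
 [ -0.001  -0.     -1.    404.141]
 [  0.      0.      0.      1.   ]] 75.68579780858677
```

```bash
python3 -m creep '[[-0.06,0.05,-0.003,0,1],[-0.06,0.05,-0.003,0,1],[-0.06,0.05,-0.003,0,1],[-0.06,0.05,-0.003,0,1],[-0.06,0.05,-0.003,0,1],[-0.06,0.05,-0.003,0,1],[-0.06,0.05,-0.003,0,1],[-0.06,0.05,-0.003,0,1],[-0.06,0.05,-0.003,0,1],[-0.06,0.05,-0.003,0,1],[-0.06,0.05,-0.003,0,1],[-0.06,0.05,-0.003,0,1],[-0.06,0.05,-0.003,0,1],[-0.06,0.05,-0.003,0,1],[-0.06,0.05,-0.003,0,1],[-0.06,0.05,-0.003,0,1]]'
python3 - <<'E'
from h import *
T=tool();print(T[:3,3],yaw(T),go([481,-181,430],T))
E
```

```text
time_s: 1.48
ee_pos: [410.3, -50.6, 426.0]
tcp_rot: [0.003, 0.786, 0.619, -0.002]
contact_force: [1.3, 0.6, 0.1]
finger_gap: 0.999
[410.30291265 -50.57527389 425.96478166] 76.42090987742145 [-0.22041171  0.19870312 -0.00596884]
```

```bash
python3 -m creep '[[-0.055,0.049,-0.001,0,1],[-0.055,0.049,-0.001,0,1],[-0.05,0.045,-0.001,0,1],[-0.03,0.03,0,0,1],[-0.01,0.01,0,0,1],[0,0,0,0,1],[0,0,0,0,1],[0,0,0,0,1]]'
python3 - <<'E'
from h import *
import cv2
T=tool();print(T,yaw(T),go([481,-181,430],T))
cv2.imwrite('pics/w1.png',imaging.snapshot('wrist')[:,:,::-1])
np.save('T1.npy',T)
E
```

```text
time_s: 2.15
ee_pos: [478.3, -182.8, 425.3]
tcp_rot: [0.002, 0.789, 0.615, -0.003]
contact_force: [-0.2, 0.3, -0.8]
finger_gap: 0.999
[[ 2.43972073e-01  9.69777910e-01 -2.90389703e-03  4.78288437e+02]
 [ 9.69758171e-01 -2.43986024e-01 -6.31740688e-03 -1.82806590e+02]
 [-6.83499193e-03 -1.27480702e-03 -9.99975829e-01  4.25329269e+02]
 [ 0.00000000e+00  0.00000000e+00  0.00000000e+00  1.00000000e+00]] 75.87856871234484 [ 0.00476315  0.00436575 -0.00937981]
```

View pics/w1.png

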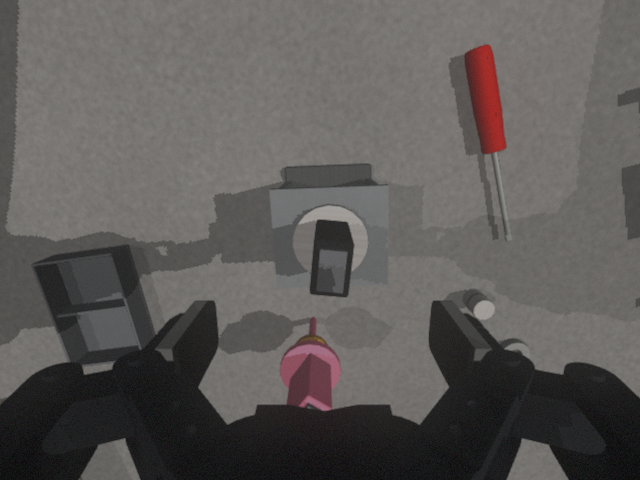

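Run:
```python
import cv2
im=cv2.imread('pics/w1.png')
cv2.imwrite('pics/w1c.png',cv2.resize(im[160:310,260:400],None,fx=4,fy=4,interpolation=cv2.INTER_CUBIC))
```

```text
(no output)
```

View pics/w1c.png

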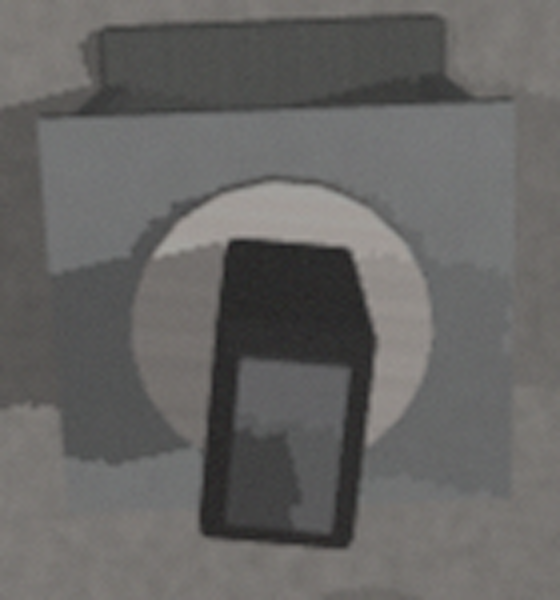

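Run:
```python
from h import *
np.set_printoptions(precision=2,suppress=True)
T=np.load('T1.npy')
f=lambda p,z:ray('wrist',260+(p[0]+.5)/4-.5,160+(p[1]+.5)/4-.5,z,T)
P=[f(p,197) for p in [(239,358),(350,366),(332,535),(226,523)]]
for p in P:print(p)
print('c',np.mean(P,0)); 
d=(P[0]+P[1]-P[2]-P[3]);print('long',np.degrees(np.arctan2(d[1],d[0])))
d=(P[1]+P[2]-P[0]-P[3]);print('short',np.degrees(np.arctan2(d[1],d[0])))
P=[f(p,193) for p in [(214,340),(375,340),(352,549),(200,535)]]
for p in P:print(p)
print('c2',np.mean(P,0))
# flange circle
pts=[(281,180),(132,330),(434,330),(190,225),(375,225),(190,450)]
W=np.array([f(p,133) for p in pts])[:,:2]
A=np.c_[2*W,np.ones(len(W))];s=np.linalg.lstsq(A,(W**2).sum(1),rcond=None)[0];print('flange',s[:2],np.sqrt(s[2]+s[:2]@s[:2]))
T=tool();print(T[:3,3],T[2,:2],yaw(T))
```

```text
[ 466.49 -183.06  197.  ]
[ 471.53 -167.83  197.  ]
[ 496.5  -176.38  197.  ]
[ 490.82 -191.24  197.  ]
c [ 481.33 -179.63  197.  ]
long 161.26472445723363
short 70.3867457862309
[ 464.07 -186.28  193.  ]
[ 469.77 -163.43  193.  ]
[ 501.22 -174.16  193.  ]
[ 493.39 -196.08  193.  ]
c2 [ 482.11 -179.99  193.  ]
flange [ 482.53 -179.64] 28.630589609670523
[ 478.2  -182.55  425.48] [-0.01 -0.  ] 75.90135814291203
```

```bash
python3 -m creep '[[0.006,0.003,0,0.03,1],[0.004,0.002,0,0.02,1],[0,0,0,0.006,1],[0,0,0,0,1],[0,0,0,0,1]]'
python3 - <<'E'
from h import *
np.set_printoptions(precision=4,suppress=True)
T=tool();print(T[:3,3],T[:3,2],yaw(T),T@[0,0,155,1]);print(go([482,-179.7,167],T)-[0,0,.31])
E
```

```text
time_s: 2.62
ee_pos: [480.0, -173.0, 427.6]
tcp_rot: [0.003, 0.814, 0.581, -0.002]
contact_force: [-0.1, -0.1, 0.7]
finger_gap: 0.997
[ 480.0454 -172.9664  427.649 ] [ 0.0002 -0.0069 -1.    ] 71.0937880998521 [ 480.0709 -174.0354  272.6527    1.    ]
[-0.0081  0.0068  0.2114]
```

```bash
python3 -m creep '[[-0.004,0.003,0.01,0,1],[-0.004,0.003,0.02,0,1],[0,0,0.02,0,1],[0,0,0.01,0,1],[0,0,0,0,1],[0,0,0,0,1]]'
python3 - <<'E'
from h import *
np.set_printoptions(precision=4,suppress=True)
T=tool();print(T[:3,3],T[:3,2],yaw(T),T@[0,0,155,1]);print(go([482,-179.7,167],T)-[0,0,.31])
E
```

```text
time_s: 3.12
ee_pos: [481.1, -177.9, 393.8]
tcp_rot: [0.003, 0.813, 0.583, -0.002]
contact_force: [0.4, -0.2, -0.1]
finger_gap: 1.002
[ 481.0756 -177.882   393.7574] [-0.0005 -0.0067 -1.    ] 71.26981228273094 [ 480.9982 -178.9253  238.7609    1.    ]
[0.0001 0.0022 0.1435]
```

```bash
python3 -m creep '[[0,0.001,0.02,0,1],[0,0.001,0.025,0,1],[0,0,0.025,0,1],[0,0,0.025,0,1],[0,0,0.02,0,1],[0,0,0.01,0,1],[0,0,0,0,1],[0,0,0,0,1]]'
python3 - <<'E'
from h import *
import cv2
np.set_printoptions(precision=4,suppress=True)
T=tool();print(T[:3,3],T[:3,2],yaw(T),T@[0,0,155,1]);print(go([482,-179.7,167],T)-[0,0,.31])
cv2.imwrite('pics/w2.png',imaging.snapshot('wrist')[:,:,::-1])
E
```

```text
time_s: 3.78
ee_pos: [481.8, -178.8, 323.5]
tcp_rot: [0.002, 0.813, 0.583, -0.003]
contact_force: [0.2, 0.3, 0.5]
finger_gap: 1.0
[ 481.8421 -178.8296  323.5178] [-0.002  -0.0061 -1.    ] 71.25406046815961 [ 481.5332 -179.7823  168.521     1.    ]
[0.0005 0.0008 0.003 ]
```

View pics/w2.png

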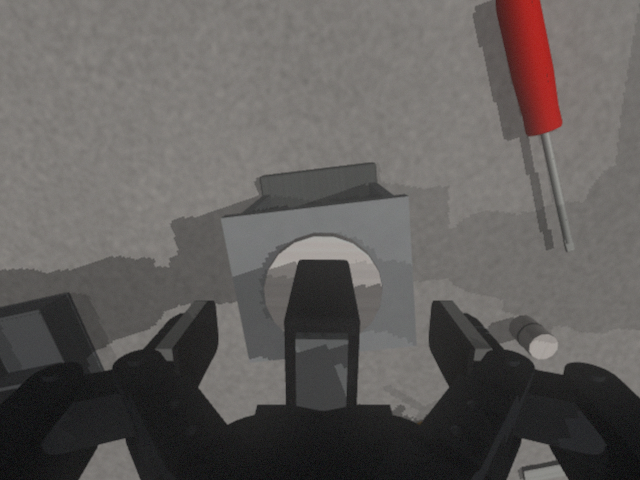

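```bash
python3 -m creep '[[0,0,0,0,0],[0,0,0,0,0],[0,0,0,0,0],[0,0,0,0,0],[0,0,0,0,0],[0,0,0,0,0],[0,0,0,0,0],[0,0,0,0,0],[0,0,0,0,0],[0,0,0,0,0]]' 50
python3 - <<'E'
from h import *
import cv2
np.set_printoptions(precision=4,suppress=True)
T=tool();print(T[:3,3],T[:3,2],yaw(T),T@[0,0,155,1]);print(monitor.state())
cv2.imwrite('pics/w3.png',imaging.snapshot('wrist')[:,:,::-1])
E
```

```text
time_s: 4.67
ee_pos: [482.4, -179.1, 326.3]
tcp_rot: [0.004, 0.813, 0.582, -0.001]
contact_force: [-0.3, -0.2, -0.8]
finger_gap: 0.275
[ 482.4137 -179.063   326.2745] [ 0.0018 -0.0076 -1.    ] 71.25117355604131 [ 482.6956 -180.2393  171.2792    1.    ]
{'time_s': 4.6667, 'q': array([-0.354 , -0.0157, -0.0811,  1.5011, -0.0065, -0.0268]), 'joint_vel': array([ 0.0012, -0.0006,  0.0008,  0.001 , -0.0023,  0.0009]), 'effort': array([  0.1557, -46.2642,  47.2435,  -0.0398,  -0.0128,   0.0005]), 'ee_pos': array([ 482.4137, -179.063 ,  326.2745]), 'tcp_rot': array([ 0.0036,  0.8128,  0.5825, -0.0015]), 'contact_force': array([-0.2804, -0.2411, -0.8101]), 'moment': array([ 0.004 , -0.0201, -0.0127]), 'finger_gap': 0.27512472906794305}
```

View pics/w3.png

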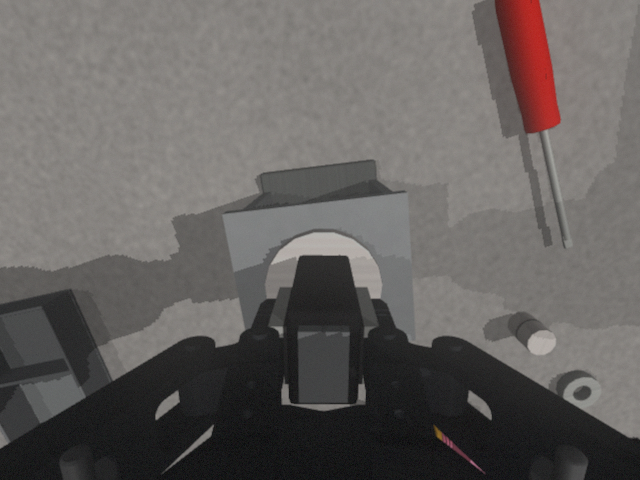

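```bash
python3 -m creep '[[0,0,-0.008,0,0],[0,0,-0.012,0,0],[0,0,-0.012,0,0],[0,0,0,0,0]]' 50
python3 - <<'E'
from h import *
np.set_printoptions(precision=4,suppress=True)
T=tool();print(T[:3,3],T[:3,2],yaw(T));print(monitor.state()['contact_force'],go([482.4,-179.1,440],T))
E
```

```text
time_s: 5.05
ee_pos: [482.1, -178.8, 342.6]
tcp_rot: [0.002, 0.813, 0.583, -0.002]
contact_force: [-0.2, 0.5, -3.3]
finger_gap: 0.273
[ 482.1108 -178.7747  342.5589] [-0.0008 -0.0065 -1.    ] 71.25556521255749
[-0.2389  0.474  -3.2732] [-0.0017  0.001  -0.1949]
```

Weight of 3.3 N is on the gripper and it is rising straight. I'll continue up.

```bash
python3 -m creep '[[0,0,-0.015,0,0],[0,0,-0.02,0,0],[0,0,-0.02,0,0],[0,0,-0.02,0,0],[0,0,0,0,0]]'
python3 - <<'E'
from h import *
np.set_printoptions(precision=4,suppress=True)
T=tool();print(T[:3,3],T[:3,2],yaw(T));print(monitor.state()['contact_force'],go([482.4,-179.1,440],T))
E
```

```text
time_s: 5.47
ee_pos: [482.1, -178.4, 384.6]
tcp_rot: [0.003, 0.813, 0.583, -0.002]
contact_force: [-0.1, 1.0, -3.0]
finger_gap: 0.27
[ 482.0776 -178.4465  384.6467] [-0.0003 -0.0066 -1.    ] 71.25994028281946
[-0.1443  0.9821 -2.9825] [-0.0017  0.0012 -0.1107]
```

```bash
python3 -m creep '[[0,0,-0.02,0,0],[-0.001,0,-0.025,0,0],[0,0,-0.025,0,0],[0,0,-0.025,0,0],[0,0,-0.02,0,0],[0,0,-0.01,0,0],[0,0,0,0,0]]'
python3 - <<'E'
from h import *
import cv2
np.set_printoptions(precision=4,suppress=True)
T=tool();print(T[:3,3],T[:3,2],yaw(T));print(monitor.state()['contact_force'],go([550.7,260,452],T))
cv2.imwrite('pics/w4.png',imaging.snapshot('wrist')[:,:,::-1])
cv2.imwrite('pics/s4.png',imaging.snapshot('scene')[:,:,::-1])
E
```

```text
time_s: 6.05
ee_pos: [482.0, -178.5, 451.8]
tcp_rot: [0.003, 0.813, 0.583, -0.002]
contact_force: [0.5, -0.2, -3.7]
finger_gap: 0.277
[ 482.0187 -178.5081  451.8476] [ 0.0014 -0.0073 -1.    ] 71.26232453323867
[ 0.4826 -0.22   -3.6977] [ 0.8746 -0.1516 -0.0065]
```

View pics/w4.png

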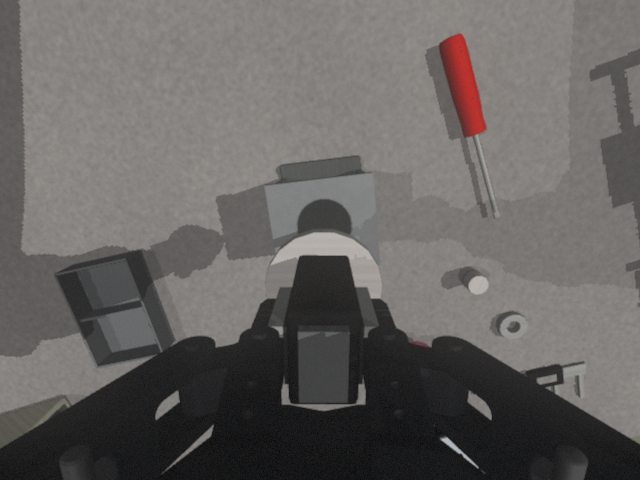

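View pics/s4.png

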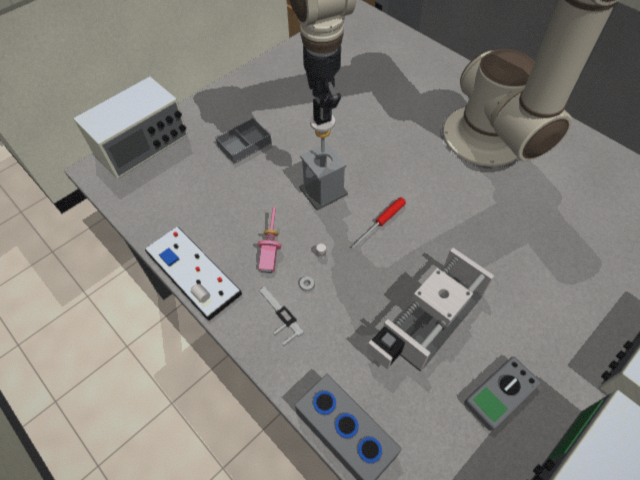

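Run:
```python
from h import *
import cv2
np.set_printoptions(precision=1,suppress=True)
print(ray('scene',275,207,0),ray('scene',272,165,150),ray('top',409,256,100))
im=imaging.snapshot('top');cv2.imwrite('pics/t5.png',im[150:400,150:550,::-1].repeat(2,0).repeat(2,1))
a=cv2.imread('pics/scene0.png')[140:240,230:310];b=cv2.imread('pics/s4.png')[190:290,230:310]
cv2.imwrite('pics/pink.png',cv2.resize(np.hstack([a,b]),None,fx=5,fy=5,interpolation=cv2.INTER_CUBIC))
```

```text
[ 608.5 -229.5    0. ] [ 595.  -235.8  150. ] [ 606.3 -233.5  100. ]
```

View pics/t5.png

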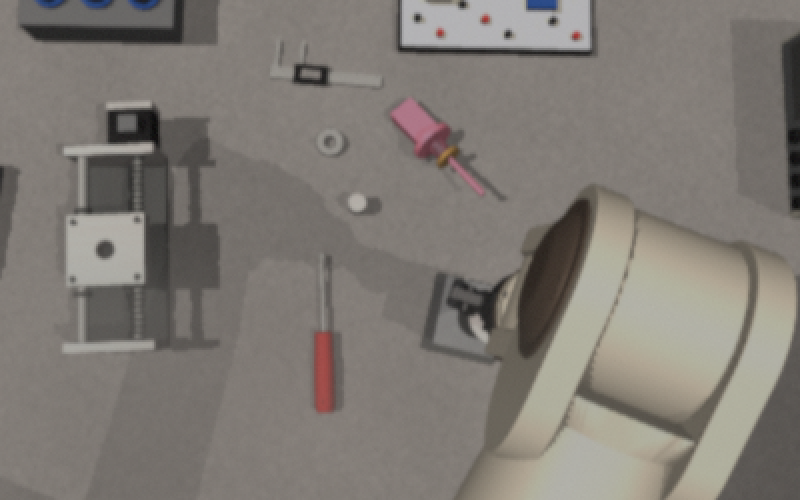

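View pics/pink.png

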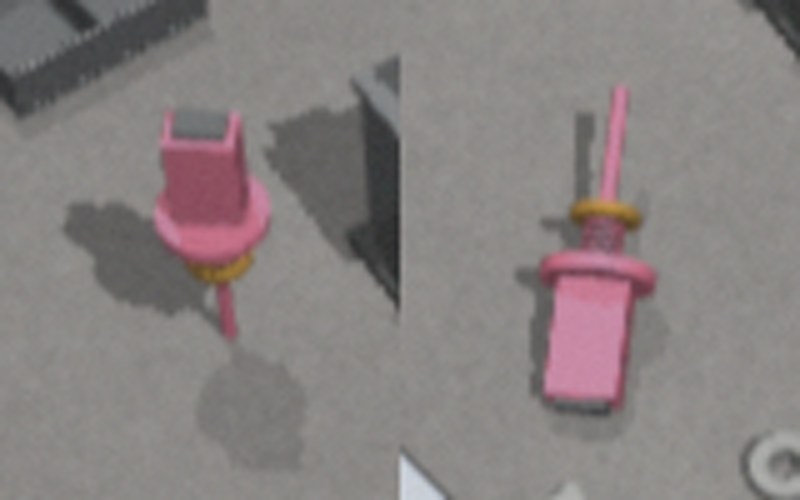

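```bash
python3 -m creep '[[0.02,-0.001,0,0,0],[0.04,-0.003,0,0,0],[0.05,-0.004,0,0,0],[0.05,-0.004,0,0,0],[0.05,-0.004,0,0,0],[0.05,-0.004,0,0,0],[0.05,-0.004,0,0,0],[0.05,-0.004,0,0,0],[0.04,-0.003,0,0,0],[0.02,0,0,0,0],[0,0,0,0,0]]'
python3 - <<'E'
from h import *
np.set_printoptions(precision=4,suppress=True)
T=tool();print(T[:3,3],T[:3,2],yaw(T));print(monitor.state()['contact_force'],go([550.7,260,452],T))
E
```

```text
time_s: 7.12
ee_pos: [536.8, 38.4, 439.6]
tcp_rot: [-0.002, 0.814, 0.581, -0.006]
contact_force: [0.0, 0.2, -3.2]
finger_gap: 0.278
[536.7579  38.4    439.6203] [-0.0126 -0.0043 -0.9999] 71.08880441357978
[ 0.0292  0.1513 -3.1583] [ 0.4281 -0.1176 -0.027 ]
```

```bash
python3 -m creep '[[0,0,-0.005,0,0],[0,0,-0.005,0,0],[0,0,-0.005,0,0],[0,0,-0.005,0,0],[0,0,-0.005,0,0],[0,0,0,0,0],[0,0,0,0,0],[0,0,0,0,0]]'
python3 - <<'E'
from h import *
np.set_printoptions(precision=4,suppress=True)
T=tool();print(T[:3,3],T[:3,2],yaw(T));print(monitor.state()['contact_force'],go([550.7,260,452],T))
E
```

```text
time_s: 7.78
ee_pos: [536.3, 35.4, 453.3]
tcp_rot: [-0.002, 0.815, 0.58, -0.007]
contact_force: [-0.6, 0.3, -4.5]
finger_gap: 0.273
[536.2724  35.3623 453.3306] [-0.0134 -0.0053 -0.9999] 70.88865294399474
[-0.6494  0.3063 -4.5344] [ 0.434  -0.1198 -0.0001]
```

```bash
python3 -m creep '[[0.01,-0.001,0,0,0],[0.02,-0.001,0,0,0],[0.03,-0.002,0,0,0],[0.03,-0.002,0,0,0],[0.03,-0.002,0,0,0],[0.03,-0.002,0,0,0],[0.03,-0.002,0,0,0],[0.03,-0.002,0,0,0],[0.03,-0.002,0,0,0],[0.03,-0.002,0,0,0],[0.03,-0.002,0,0,0],[0.03,-0.002,0,0,0],[0.03,-0.002,0,0,0],[0.02,-0.002,0,0,0],[0.02,-0.001,0,0,0],[0.01,0,0,0,0],[0.005,0,0,0,0],[0,0,0,0,0],[0,0,0,0,0]]'
python3 - <<'E'
from h import *
import cv2
np.set_printoptions(precision=4,suppress=True)
T=tool();print(T,yaw(T));print(monitor.state()['contact_force'],go([550.7,260,452],T))
np.save('T5.npy',T)
cv2.imwrite('pics/w5.png',imaging.snapshot('wrist')[:,:,::-1])
E
```

```text
time_s: 9.37
ee_pos: [595.0, 258.6, 446.9]
tcp_rot: [-0.003, 0.814, 0.581, -0.009]
contact_force: [-0.3, 0.4, -3.2]
finger_gap: 0.277
[[  0.325    0.9455  -0.0178 595.0283]
 [  0.9456  -0.3251  -0.0056 258.5632]
 [ -0.0111  -0.015   -0.9998 446.9286]
 [  0.       0.       0.       1.    ]] 71.03276329474775
[-0.3381  0.3543 -3.2009] [-0.0262 -0.0849 -0.0086]
```

View pics/w5.png

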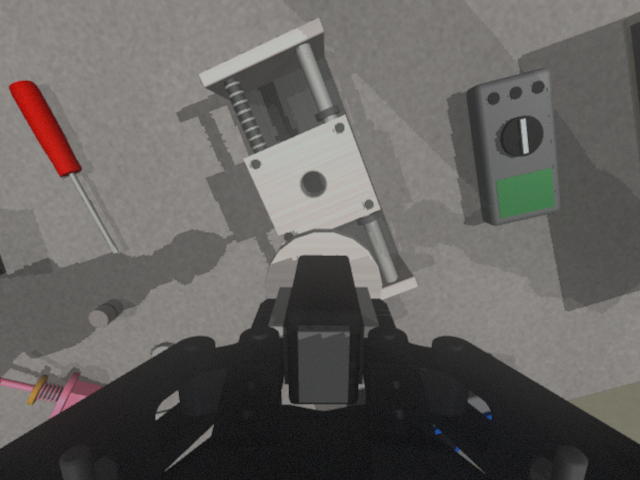

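Run:
```python
from h import *
import cv2
np.set_printoptions(precision=2,suppress=True)
T=np.load('T5.npy')
im=cv2.imread('pics/w5.png',0)
c=im[160:210,290:340]
_,b=cv2.threshold(c,0,255,cv2.THRESH_BINARY_INV+cv2.THRESH_OTSU)
n,l,st,ce=cv2.connectedComponentsWithStats(b)
print(st,ce)
k=l[24,24]; u,v=ce[k]; u+=290;v+=160
print(u,v,ray('wrist',u,v,110,T))
```

```text
[[   0    0   50   50 1967]
 [  11   11   25   26  533]] [[24.9  24.75]
 [23.04 23.59]]
313.0375234521576 183.59099437148217 [551.41 261.26 110.  ]
```

```bash
python3 - <<'E'
from h import *
print(go([556.5,262.5,447],tool()))
E
python3 -m creep '[[-0.003,-0.01,0,0,0],[-0.003,-0.015,0,0,0],[-0.003,-0.015,0,0,0],[-0.003,-0.015,0,0,0],[-0.003,-0.01,0,0,0],[0,-0.005,0,0,0],[0,0,0,0,0],[0,0,0,0,0],[0,0,0,0,0]]'
python3 - <<'E'
from h import *
import cv2
np.set_printoptions(precision=4,suppress=True)
T=tool();print(T,yaw(T));print('tip',T@[0,0,296,1])
cv2.imwrite('pics/s6.png',cv2.resize(imaging.snapshot('scene')[200:350,380:540,::-1],None,fx=4,fy=4,interpolation=cv2.INTER_CUBIC))
E
```

```text
[-0.01729273 -0.07548066  0.0012733 ]
time_s: 10.17
ee_pos: [553.9, 260.8, 449.9]
tcp_rot: [-0.003, 0.815, 0.58, -0.008]
contact_force: [-0.4, -0.6, -2.7]
finger_gap: 0.277
[[  0.3272   0.9448  -0.0152 553.9267]
 [  0.9449  -0.3273  -0.0045 260.7598]
 [ -0.0093  -0.0129  -0.9999 449.9401]
 [  0.       0.       0.       1.    ]] 70.90268366829415
tip [549.4187 259.4145 153.9775   1.    ]
```

View pics/s6.png

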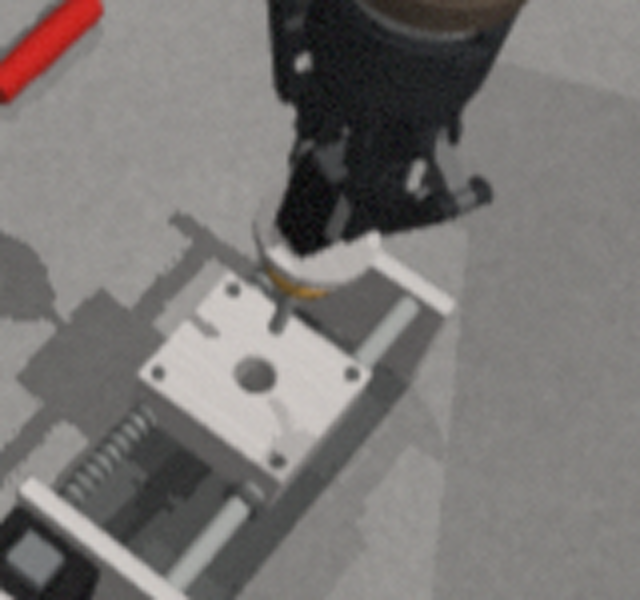

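```bash
python3 -m creep '[[0.002,0.002,0.008,0,0],[0.002,0.002,0.012,0,0],[0,0,0.012,0,0],[0,0,0.012,0,0],[0,0,0.006,0,0],[0,0,0,0,0],[0,0,0,0,0],[0,0,0,0,0]]'
cat > look.py <<'E'
from h import *
import cv2,sys
np.set_printoptions(precision=4,suppress=True)
k=sys.argv[1]
T=tool();s=monitor.state();print(T[:3,3],T[:3,2],yaw(T),s['contact_force'],s['time_s']);t=T@[0,0,296,1];print('tip',t)
print('to centre',go([551.3-t[0]+T[0,3],260.8-t[1]+T[1,3],T[2,3]],T))
a=cv2.resize(imaging.snapshot('scene')[255:335,405:485,::-1],None,fx=6,fy=6,interpolation=cv2.INTER_CUBIC)
cv2.imwrite(f'pics/s{k}.png',a)
E
python3 look.py 7
```

```text
time_s: 10.88
ee_pos: [557.6, 261.9, 419.6]
tcp_rot: [-0.003, 0.815, 0.58, -0.009]
contact_force: [0.1, -0.2, -3.4]
finger_gap: 0.273
[557.5612 261.9102 419.5586] [-0.0182 -0.0061 -0.9998] 70.85712018373633 [ 0.1475 -0.2003 -3.3968] 10.8833
tip [552.1607 260.1122 123.6133   1.    ]
to centre [ 0.0007 -0.0021  0.    ]
```

View pics/s7.png

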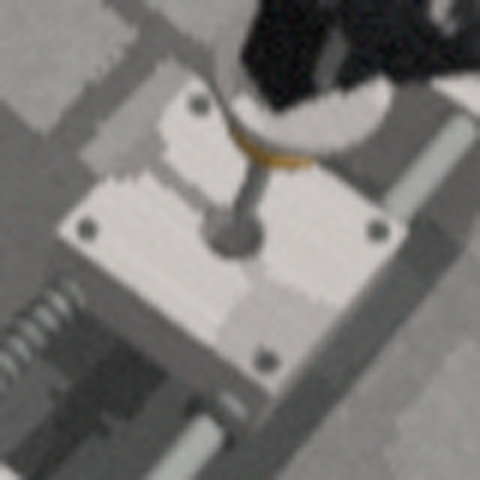

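```bash
cat > pr.py <<'E'
from h import *
import cv2,sys
k=sys.argv[1]
T=tool()
im=imaging.snapshot('scene')[270:315,425:470,::-1]
a=cv2.resize(cv2.convertScaleAbs(im,alpha=1.3,beta=-20),None,fx=13,fy=13,interpolation=cv2.INTER_CUBIC)
cv2.imwrite(f'pics/z{k}.png',a)
def P(p): u,v=proj('scene',p); return ((u-425+.5)*13-.5,(v-270+.5)*13-.5)
print('hole',P([551.3,260.8,110]),'tip',P((T@[0,0,296,1])[:3]),'rod@240',P((T@[0,0,240,1])[:3]))
t=imaging.snapshot('top')[245:305,170:240,::-1]
cv2.imwrite(f'pics/tt{k}.png',cv2.resize(t,None,fx=8,fy=8,interpolation=cv2.INTER_CUBIC))
E
python3 pr.py 7
```

```text
hole (np.float64(246.58159201772992), np.float64(302.79873138426467)) tip (np.float64(256.2731026488241), np.float64(264.30528594305304)) rod@240 (np.float64(324.97405919096116), np.float64(101.08175516186947))
```

View pics/z7.png

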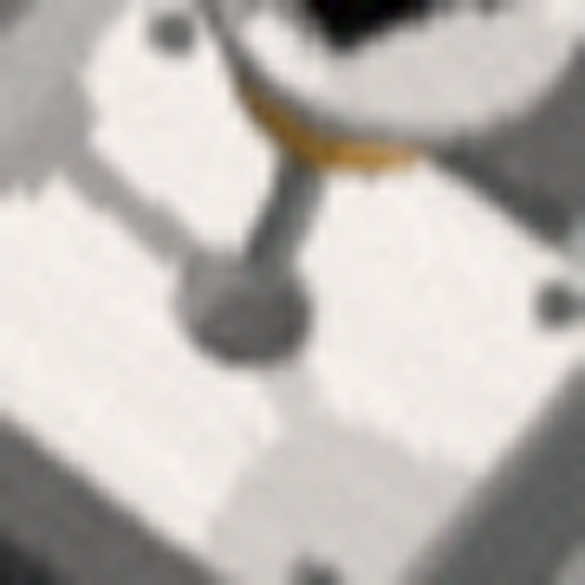

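View pics/tt7.png

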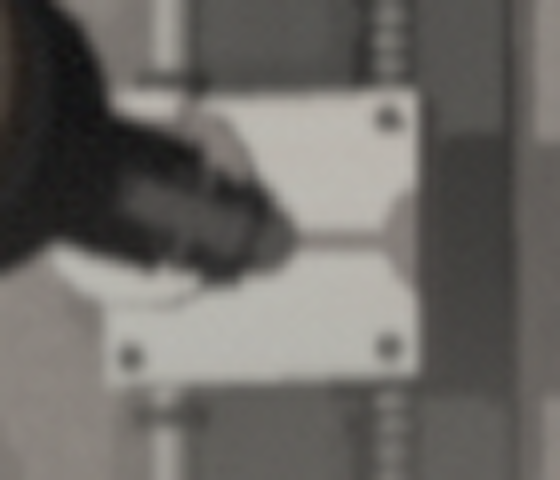

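```bash
sed -i 's/\[0,0,296,1\]/[1.3,-1.1,296,1]/g' look.py pr.py; python3 -m creep '[[-0.001,0,0.006,0,0],[-0.001,0,0.01,0,0],[0,0,0.01,0,0],[0,0,0.006,0,0],[0,0,0,0,0],[0,0,0,0,0]]'; python3 look.py 8; python3 pr.py 8
```

```text
time_s: 11.53
ee_pos: [556.8, 260.7, 402.7]
tcp_rot: [-0.003, 0.815, 0.58, -0.008]
contact_force: [-0.6, -0.3, -3.2]
finger_gap: 0.277
[556.8133 260.7418 402.7129] [-0.0168 -0.0054 -0.9998] 70.85793198729355 [-0.6278 -0.2914 -3.2293] 11.5333
tip [551.2231 260.7249 106.7608   1.    ]
to centre [ 0.0002  0.0001 -0.    ]
hole (np.float64(246.58159201772992), np.float64(302.79873138426467)) tip (np.float64(242.6759542283575), np.float64(311.4885179888819)) rod@240 (np.float64(299.2940242260635), np.float64(148.35693630331502))
```

View pics/z8.png

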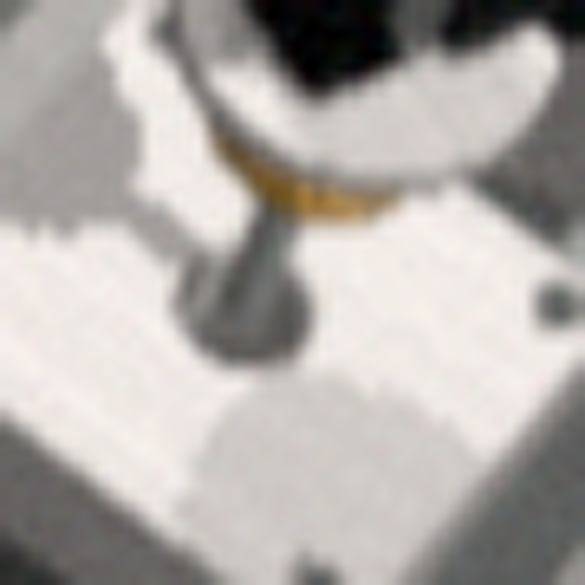

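View pics/tt8.png

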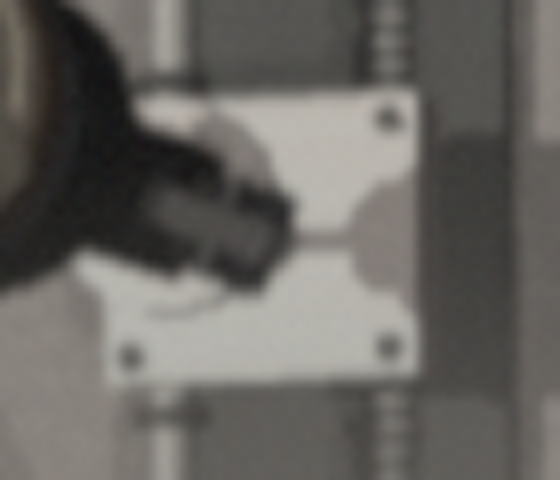

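```bash
python3 -m creep '[[0,0.001,0.006,0,0],[0,0,0.01,0,0],[0,0,0.01,0,0],[0,0,0.01,0,0],[0,0,0.006,0,0],[0,0,0,0,0],[0,0,0,0,0]]'; python3 look.py 9
```

```text
time_s: 12.27
ee_pos: [557.1, 260.5, 379.6]
tcp_rot: [-0.003, 0.815, 0.58, -0.008]
contact_force: [0.6, 0.4, -3.3]
finger_gap: 0.279
[557.0766 260.5368 379.6155] [-0.0164 -0.0052 -0.9999] 70.86152364836853 [ 0.5851  0.4314 -3.2986] 12.2667
tip [551.6095 260.5798  83.6611   1.    ]
to centre [ 0.0002 -0.0007  0.    ]
```

```bash
python3 -m creep '[[0,0,0.006,0,0],[0,0,0.01,0,0],[0,0,0.01,0,0],[0,0,0.01,0,0],[0,0,0.01,0,0],[0,0,0.006,0,0],[0,0,0,0,0],[0,0,0,0,0]]'; python3 look.py 10; python3 pr.py 10
```

```text
time_s: 12.98
ee_pos: [556.6, 260.4, 350.7]
tcp_rot: [-0.003, 0.815, 0.58, -0.008]
contact_force: [-0.5, -0.3, -3.0]
finger_gap: 0.276
[556.5731 260.377  350.6716] [-0.0165 -0.0053 -0.9998] 70.86254210122657 [-0.4635 -0.3278 -2.9954] 12.9833
tip [551.0759 260.4059  54.7177   1.    ]
to centre [ 0.0009  0.0002 -0.    ]
hole (np.float64(246.58159201772992), np.float64(302.79873138426467)) tip (np.float64(182.44449557100563), np.float64(449.67597084807704)) rod@240 (np.float64(234.09649419462983), np.float64(299.2562524677238))
```

View pics/s10.png

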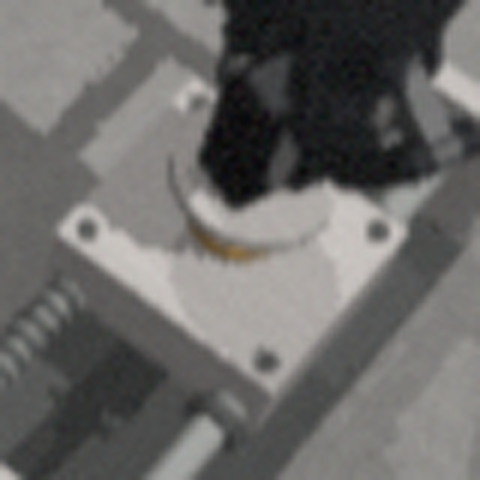

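View pics/tt10.png

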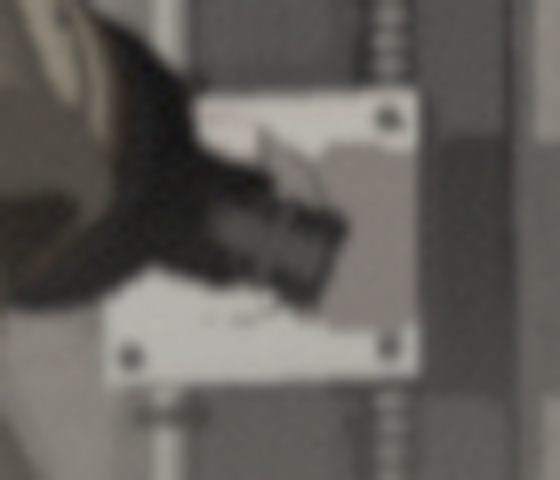

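```bash
cat > ov.py <<'E'
from h import *
import cv2,sys
k=sys.argv[1]
T=tool();s=monitor.state();print(T[:3,3],T[:3,2],s['contact_force'])
# probe axis pts in tool frame: grasp offset ~ (0.5,-.4) at 155 , (1.3,-1.1) at 296
ax=lambda d: np.array([0.5+.8*(d-155)/141,-.4-.7*(d-155)/141,d])
th=np.linspace(0,2*np.pi,200)
def circ(d,r): return [(T@np.append(ax(d)+[r*np.cos(t),r*np.sin(t),0],1))[:3] for t in th]
for n,(x,y,w,h,f),b in (('scene',(405,255,80,80,7),(-.1,.4)),('top',(170,245,70,60,9),None)):
    if b is None:
        u,v=proj('top',[551.3,260.8,110]); b=(202.1-u,274.4-v); print('top bias px',b)
    im=cv2.resize(imaging.snapshot(n)[y:y+h,x:x+w,::-1],None,fx=f,fy=f,interpolation=cv2.INTER_CUBIC)
    for C,col in ((circ(193.3,29),(0,0,255)),(circ(201.3,29),(0,255,0))):
        p=np.array([[(proj(n,c)[0]+b[0]-x+.5)*f,(proj(n,c)[1]+b[1]-y+.5)*f] for c in C]).astype(int)
        cv2.polylines(im,[p],True,col,1)
    cv2.imwrite(f'pics/ov_{n}{k}.png',im)
E
python3 ov.py 10
```

```text
[556.65988832 260.41564832 351.1576411 ] [-0.01588754 -0.00495899 -0.99986149] [ 0.4636508  -0.17794287 -3.76128973]
top bias px (np.float64(0.5753160691656092), np.float64(0.4053796671745431))
```

View pics/ov_scene10.png

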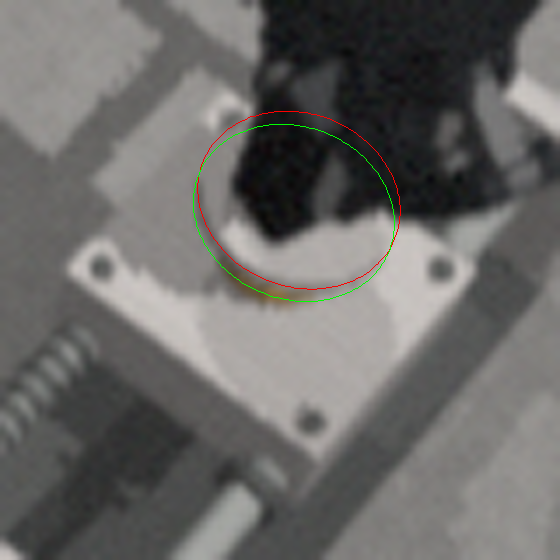

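View pics/ov_top10.png

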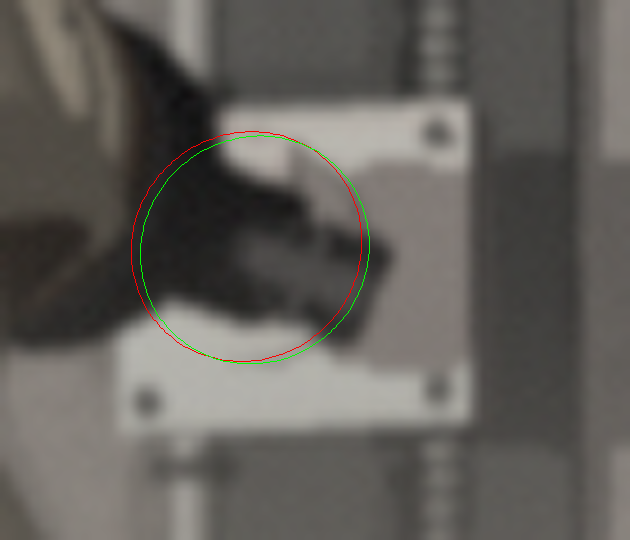

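```bash
cat > fin.py <<'E'
from h import *
np.set_printoptions(precision=4,suppress=True)
T=tool();s=monitor.state()
ax=lambda d: np.array([0.5+.8*(d-155)/141,-.4-.7*(d-155)/141,d,1])
p=(T@ax(T[2,3]-92))[:3]; d=np.array([551.3,260.8])-p[:2]
print('rod@92',p,'face z',T[2,3]-201.3-30,'t',s['time_s'],'F',s['contact_force'],'tilt',T[:2,2],'go',go([T[0,3]+d[0],T[1,3]+d[1],332.3],T),T[:3,3])
E
python3 fin.py; python3 -m creep '[[0,0,0.004,0,0],[0,0,0.006,0,0],[0,0,0.006,0,0],[0,0,0.003,0,0],[0,0,0,0,0],[0,0,0,0,0]]'; python3 fin.py
```

```text
rod@92 [552.1079 260.5153  92.0363] face z 120.0092824176765 t 13.2333 F [ 0.4123 -0.1837 -3.6661] tilt [-0.0156 -0.0048] go [ 0.0004 -0.0012  0.038 ] [556.6733 260.4277 351.3093]
time_s: 13.73
ee_pos: [556.6, 260.4, 341.3]
tcp_rot: [-0.002, 0.815, 0.58, -0.007]
contact_force: [-0.2, 0.4, -2.7]
finger_gap: 0.274
rod@92 [552.5205 260.6195  92.0304] face z 110.00582164216468 t 13.7333 F [-0.1748  0.4327 -2.6653] tilt [-0.0146 -0.0043] go [-0.0003 -0.0022  0.018 ] [556.6404 260.4408 341.3058]
```

```bash
python3 -m creep '[[0,-0.002,0.003,0,0],[0,0,0.004,0,0],[0,0,0.004,0,0],[0,0,0.003,0,0],[0,0,0,0,0],[0,0,0,0,0]]'; python3 fin.py
```

```text
time_s: 14.23
ee_pos: [555.5, 260.7, 334.4]
tcp_rot: [-0.002, 0.815, 0.58, -0.007]
contact_force: [0.2, 0.0, -2.4]
finger_gap: 0.27
rod@92 [551.8392 260.982   92.0245] face z 103.09588320191546 t 14.2333 F [ 0.2367  0.0466 -2.4265] tilt [-0.0133 -0.004 ] go [-0.0007 -0.0009  0.0042] [555.5147 260.7264 334.3959]
```

```bash
python3 -m creep '[[0,-0.001,0.003,0,0],[0,0,0.002,0,0],[0,0,0.001,0,0],[0,0,0,0,0]]'; python3 fin.py;python3 ov.py 11; python3 fin.py
python3 - <<'E'
from h import *
import cv2
cv2.imwrite('pics/w11.png',imaging.snapshot('wrist')[:,:,::-1])
E
```

```text
time_s: 14.57
ee_pos: [555.1, 260.9, 331.5]
tcp_rot: [-0.002, 0.815, 0.58, -0.006]
contact_force: [-0.6, -0.4, -1.6]
finger_gap: 0.275
rod@92 [551.6447 261.1379  92.0213] face z 100.22773788360416 t 14.5667 F [-0.6274 -0.419  -1.5852] tilt [-0.0124 -0.0038] go [-0.0009 -0.0004 -0.0015] [555.0709 260.8582 331.5277]
[555.07085206 260.85820754 331.52773788] [-0.01241314 -0.00381819 -0.99991566] [-0.62744823 -0.41896499 -1.58522841]
top bias px (np.float64(0.5753160691656092), np.float64(0.4053796671745431))
rod@92 [551.6526 261.1348  92.0211] face z 100.34873971676132 t 14.6667 F [-0.4524  0.4083 -1.6073] tilt [-0.0124 -0.0038] go [-0.0009 -0.0005 -0.0013] [555.0675 260.8509 331.6487]
```

View pics/ov_scene11.png

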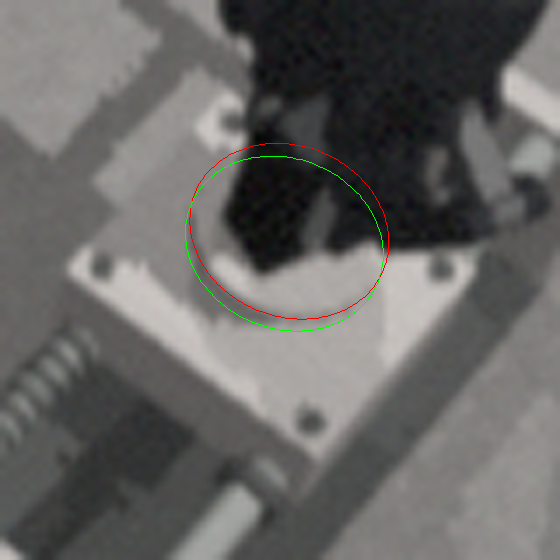

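View pics/w11.png

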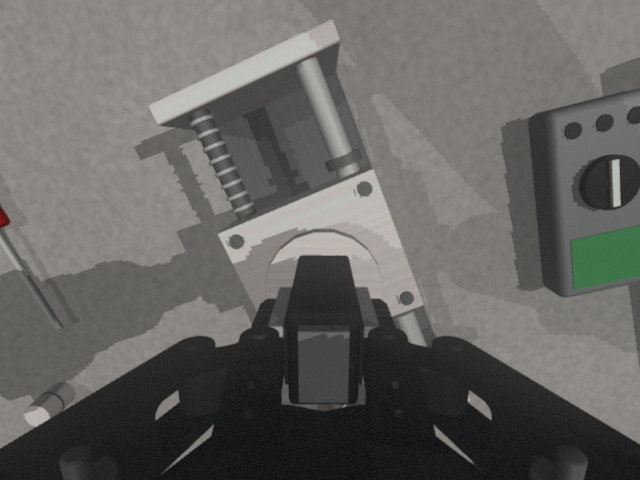

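View pics/ov_top11.png

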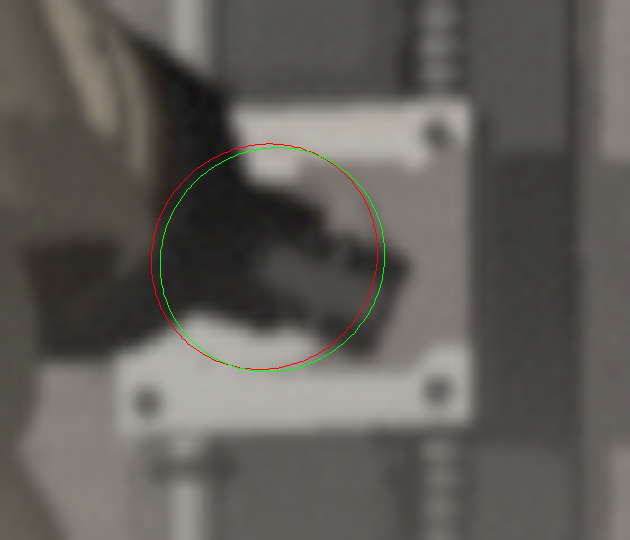

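Run:
```python
import cv2,numpy as np
im=cv2.imread('pics/w11.png')
f=lambda x,y,w,h,k:cv2.resize(im[y:y+h,x:x+w],None,fx=k,fy=k,interpolation=cv2.INTER_CUBIC)
cv2.imwrite('pics/w11c.png',f(215,170,210,145,3.8))
a=cv2.imread('pics/ov_scene11.png')
g=cv2.cvtColor(im,cv2.COLOR_BGR2GRAY)
for x,y in((237,242),(365,188),(407,298)):
    c=g[y-10:y+11,x-10:x+11]; _,b=cv2.threshold(c,0,255,cv2.THRESH_BINARY_INV+cv2.THRESH_OTSU)
    n,l,st,ce=cv2.connectedComponentsWithStats(b); k=l[10,10]; print(st[k],ce[k]+[x-10,y-10])
```

```text
[  0   3  18  14 179] [235.84916201 241.47486034]
[  2   3  15  16 185] [364.0972973  188.44864865]
[  1   3  16  15 160] [405.98125 298.025  ]
```

View pics/w11c.png

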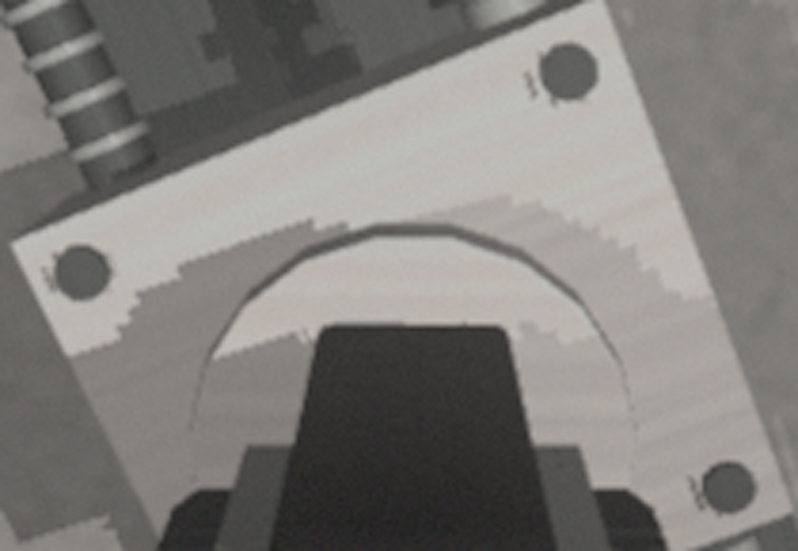

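Run:
```python
from h import *
np.set_printoptions(precision=2,suppress=True)
T=tool(); g=lambda p:(215+(p[0]+.5)/3.8-.5,170+(p[1]+.5)/3.8-.5)
S=[ray('wrist',u,v,110,T) for u,v in((236,241.3),(364.1,188.4),(406.1,298))]
for s in S:print(s)
print('spacing',np.linalg.norm(S[0]-S[1]),np.linalg.norm(S[1]-S[2]));hc=(S[0]+S[2])/2
print('hole from screws',hc)
from scipy.optimize import least_squares
for pts,z in (([(405,237),(350,244),(460,244),(255,300),(575,302),(212,360),(622,362)],139),([(405,224),(350,232),(460,232),(245,300),(582,300),(205,362),(625,362)],131)):
    W=np.array([ray('wrist',*g(p),z,T) for p in pts])[:,:2]
    r=least_squares(lambda c:np.hypot(*(W-c).T)-29,hc[:2]);print('flange centre z',z,r.x,r.fun)
ax=lambda d: np.array([0.5+.8*(d-155)/141,-.4-.7*(d-155)/141,d,1])
print('model flange',T@ax(201.3),'rod92',T@ax(240))
```

```text
[520.15 220.61 110.  ]
[515.54 296.38 110.  ]
[583.46 300.45 110.  ]
spacing 75.90981831611354 68.04686115755496
hole from screws [551.81 260.53 110.  ]
flange centre z 139 [552.22 261.16] [ 0.14  0.34 -0.23 -0.02 -0.21 -0.23  0.07]
flange centre z 131 [552.18 260.99] [ 0.01  0.11 -0.45 -0.01 -0.11  0.47  0.68]
model flange [552.24 261.03 130.37   1.  ] rod92 [551.65 261.15  91.67   1.  ]
```

Run:
```python
from h import *
from bench import order
s=monitor.state();print(s['time_s'],s['ee_pos'],s['joint_vel'],s['contact_force'],s['finger_gap'])
if abs(s['joint_vel']).max()<.01: print(order.close_job())
```

```text
14.7167 [555.0739152  260.87019136 331.65108694] [-0.00218829  0.00012902  0.00014377  0.00101999  0.00057344  0.00030079] [ 0.07701931 -0.79959667 -1.16864045] 0.27321004343601385
the job is handed in; nothing more can be done
None
```

I lifted the black-handled probe straight out of its stand and lowered its rod through the carriage hole. I handed the job in at 14.7 s, still holding the probe with its foot on the carriage.

- **Centring:** the wrist camera's last fix has the rod about 0.6 mm off the hole's centre, against 7 mm of clearance. Overlays of the expected flange outline on the scene and top pictures fit to about 1 mm, with a slight rightward offset in the last scene view. No sideways force above the noise showed during the lowering, so I saw no sign of the rod touching.
- **Foot travel:** about 9.6 mm of the 18 mm from the tool height. The force readings are noisy: the wrist load fell from about 3.3 N to 1.6 N, which is roughly half way. The very last reading was 1.2 N.
- **Upright and still:** the tool ended about 0.7° off vertical, from tilt that built up during the moves and that I left uncorrected. The joint speeds were near zero at hand-in.
- **Other objects:** the pink look-alike, which had stood on its rod tip, toppled between 2.2 s and 6.1 s while the tool was working about 125 mm away. I believe it fell on its own. In the pictures I took, the other loose items looked unmoved, but I did not measure them.

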